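# Take the funnel out of the tilted flask and stopper it

## Task

The flask in the tilted stand has been filled: lift the funnel out of its neck and stand it upright in the hole of the drip block, stem down and collar resting on the block. Then pull the stopper that fits the neck (the wide one) out of the slotted rack and set it fully home in the flask neck. Leave the slim stopper in its pocket, do not knock the bottles, jar and spool standing near, and let go of everything.

Things in the scene. Friction and masses are not known exactly. Their poses are not given: they have to be found in the camera images.
- stand: Fixed wooden stand, base plate 150 x 130 x 10 mm, on the bench. Origin: centre of its underside. Its seat board is tilted 30 degrees so that the flask held on it leans toward the stand's -x (roughly toward the robot). It can be anywhere near the middle of the bench, turned up to about 25 degrees.
- flask: White conical plastic flask fixed in the stand, 120 mm tall, base 96 mm in diameter. Origin: centre of its base; its z axis is the neck's axis, pointing out of the mouth, 30 degrees from vertical. The neck's bore is 45 mm deep and tapers from 41 mm diameter at the rim to 35 mm at the bottom; the rim is a flat lip 57 mm in diameter.
- flask_mouth (a point): Centre of the flask's mouth, in the plane of the rim; z axis out of the mouth along the neck.
- funnel: Loose aluminium wide-stem funnel, 40 to 85 g, 82 mm long, at the start seated in the flask's neck along its axis. Origin: centre of the stem's tip; z toward the rim. Stem 30 mm diameter at the tip, 37 mm at z = 36; flat collar 50 mm diameter, z = 36 to 40, resting on the flask's rim; cone, z = 40 to 64; rim band 60 mm outside diameter, 3 mm wall, z = 64 to 82: grasp across it from outside.
- funnel_collar (a point): Centre of the underside of the funnel's collar (z = 36 mm in the funnel).
- drip_block: Fixed light wooden block 95 x 95 x 55 mm with a vertical hole through it, 43 mm in diameter, in the middle of its top. Origin: centre of its underside. It stands to the robot's left or right, opposite to the rack.
- drip_hole (a point): Centre of the mouth of the drip block's hole, at its top face, 55 mm above the bench; z up.
- rack: Fixed plywood rack 81 (x) x 200 (y) x 62 mm high, with a slot 53 mm wide along its y, parted in the middle into two pockets 77 mm long, floor 8 mm above the bench. Origin: centre of its underside. One stopper stands in each pocket with some play, only its handle showing above the side boards. It stands to the robot's left or right.
- stopper_wide: The stopper that fits, loose, 40 to 85 g, upright in either pocket of the rack. Origin: centre of its foot; z up its axis. Cork plug 30 mm diameter at the foot, 37.6 mm at z = 42; dark wood collar 48 mm diameter, z = 42 to 50; flat handle tab 12 mm thick (its x), 42 mm wide (its y), z = 50 to 84, of which the top 30 mm show above the rack. The tab may be turned any way.
- stopper_wide_seat (a point): Centre of the underside of the wide stopper's collar (z = 42 mm in the stopper); it lies on the flask's mouth when the stopper is home.
- stopper_slim: A stopper of the same height and make but slimmer (plug 21 to 26 mm, collar 34 mm, tab 12 mm thick and 26 mm wide), standing in the other pocket: too small for this flask, stays there. Origin: centre of its foot.
- bottle_yellow: Bystander, loose: tall glue bottle 49 mm in diameter, 192 mm high, beside the stand. Origin: centre of its underside.
- flip_bottle: Bystander, loose: pale dispenser bottle 49 mm in diameter, 115 mm high, on the other side of the stand. Origin: centre of its underside.
- jar_white: Bystander, loose: white glue jar with a brush, 42 mm in diameter, 92 mm high, behind the rack. Origin: centre of its underside.
- thread_spool_1: Bystander, loose: thread spool 42 mm in diameter, 56 mm high, behind the drip block. Origin: centre of its underside.
There are look-alikes about, which are no part of the job. What is shaped like the stopper_wide but orange is not meant.

How it is judged (in metres and radians):
On the way, in this order (a step that is already met when the one before it is completed fails the run):
1. the funnel stands in the drip block and is released (horizontal distance between funnel_collar and drip_hole below 0.007 m and distance between funnel_collar and drip_hole below 0.009 m and angle between funnel's own z axis and vertical below 0.15 rad and contact force between the fingers and funnel below 0.2 N), for 0.2 s.
2. the wide stopper is fully home in the flask neck (z of stopper_wide_seat in the frame of flask_mouth below 0.003 m and distance between stopper_wide_seat and flask_mouth below 0.006 m and angle between the z axis of stopper_wide and the z axis of flask, either way round below 0.1 rad), for 0.2 s.
At the end, for the whole second after the job is handed in: Funnel upright (0.15 rad) in the drip block, collar centre within 7 mm sideways, 9 mm in all, of the hole's mouth. Wide stopper home: collar underside under 3 mm above the rim, within 6 mm of the mouth's centre, axis within 0.1 rad of the neck's. Both released and at rest (all of step 1 and all of step 2 and contact force between the fingers and stopper_wide below 0.2 N and linear speed of each of funnel, stopper_wide below 0.02 m/s); the robot touches nothing.
It fails at once if the slim stopper is taken or shoved (moved over 20 mm) (distance of stopper_slim from where it was at the start of the episode above 0.02 m).
It fails at once if bottle_yellow is knocked (moved over 25 mm or tipped) (distance of bottle_yellow from where it was at the start of the episode above 0.025 m or angle between bottle_yellow's own z axis and vertical above 0.35 rad).
It fails at once if flip_bottle is knocked (moved over 25 mm or tipped) (distance of flip_bottle from where it was at the start of the episode above 0.025 m or angle between flip_bottle's own z axis and vertical above 0.35 rad).
It fails at once if jar_white is knocked (moved over 25 mm or tipped) (distance of jar_white from where it was at the start of the episode above 0.025 m or angle between jar_white's own z axis and vertical above 0.35 rad).
It fails at once if thread_spool_1 is knocked (moved over 25 mm or tipped) (distance of thread_spool_1 from where it was at the start of the episode above 0.025 m or angle between thread_spool_1's own z axis and vertical above 0.35 rad).
It also fails if it takes over 58 s, if anything falls off the work surface, if the arm or the gripper's body presses on something with over 40 N, if the wrist force passes 120 N, or if a joint passes its speed limit or range.

## Robot

A 7-joint arm with a two-finger parallel gripper is mounted at the origin on a cart in front of the work surface, level with it; the furniture and walls round the work are solid. World frame = base frame: x ahead of the robot, y to its left, z up, the work surface at z = 0. Lengths are in mm, angles in rad, forces in N, time in s.
With the tool pointing down it reaches from about 425 to 925 mm from the base axis. Payload 6.8 kg.
Tool frame: the origin (TCP) lies on the mounting face of the last link; the fingertips stand 173 mm ahead of it and the grasp point (between the pads) lies env.grasp_offset ahead of it (env.grasp_offset is the distance from the TCP to the grasp point, in mm); x points along the fingers, y is the direction in which the jaws open and shut, and the axes are right-handed (so a half turn about x gives the same grasp; the last joint's range is limited). The gripper opens to 85 mm and grips with 20 to 120 N. Pads are 22 mm wide; open, the fingers measure 114 mm over their backs; the gripper's body (76 mm by 85 mm) begins 54 mm behind the grasp point. The pads swing forward as they close: fully open they stand 13 mm farther back than shut.
Start: joints at [-1.316, 0.477, 0.022, 1.555, -0.011, 1.109, -0.083], TCP at [239.551, 631.077, 404.708] pointing down, gripper open.
Joint ranges: [-2.96, 2.96], [-0.34, 2.1], [-1.41, 1.46], [0.24, 2.44], [-1.37, 4.51], [0.17, 1.92], [-2.96, 2.96]. Speed limits (rad/s): [2.39, 2.39, 3.14, 3.14, 3.14, 3.14, 3.14].

## Interface

Orientations are given as a unit quaternion [w, x, y, z].
In Python, from cell import env gives the robot as it stands. Calls block until the motion is done:
- env.goto(position, orientation): joint-space move of the TCP to a pose.
- env.line_to(position, frame=None, feed=150, threshold=None): straight line of the TCP; frame=None keeps the orientation; feed is the mean speed in mm/s. With threshold (N) it stops when the force on the tool has changed by that much, and returns True; else False.
- env.move_joints(angles): joint-space move.
- env.gripper_to(opening, strength=None): finger opening in mm; strength is the grip in N (None keeps the last); returns when the fingers have stopped.
- env.dwell(seconds).
- env.inverse_kinematics(position, orientation): joint angles nearest the present ones, or None.
- env.read_camera(name): name is "side" or "top" or "wrist"; returns a dict with "frame" (400x640x3 uint8, red, green, blue), "fx", "fy", "cx", "cy" (pixels), "rvec" (rotation vector, rad) and "tvec" (3), from world to camera coordinates, as OpenCV has them. Camera axes: x right, y down, z forward; pixel columns grow to the right and rows downward; lengths in mm; the calibration is good to about 2 mm. A picture is of the moment at which its call begins. There is no depth.
A pose or a line that the arm cannot do raises env.PlanningError and nothing moves.
- env.sign_off(): hands the job in, once; it reports no verdict.
Readings, each from a call of its own:
- env.get_time(): time.
- env.get_joint_positions(): joint angles.
- env.get_qvel(): joint speeds.
- env.get_joint_torque(): joint torques, N m.
- env.get_position(): TCP position.
- env.get_eef_rot(): TCP orientation.
- env.get_contact_force(): force on the tool from outside, world axes, zero at the start.
- env.get_wrist_torque(): the same for the moment, N m.
- env.get_grip_width(): finger opening in mm.
Only numpy, scipy, OpenCV 4.12 (cv2) and the standard library are available. Lean on these libraries where they do the work, as an engineer would, in place of code of your own. Each camera call takes 0.05 s, during which the arm holds its last target.

## Working session

There is one attempt and no reset: what is moved stays moved. The work goes in short steps, each a Python script; the robot and the scene stay as the last script left them, time stands still between calls to the robot, and variables do not carry over. Pictures are saved under pics/ and viewed, and the job is handed in when it is done.

```bash
ls; mkdir -p pics; python3 - <<'E'
from cell import env
import cv2,numpy as np
print(env.get_time(),env.grasp_offset,env.get_position(),env.get_eef_rot(),env.get_grip_width())
for n in ["side","top","wrist"]:
    c=env.read_camera(n); cv2.imwrite(f"pics/{n}0.png",c["frame"][:,:,::-1])
    R=cv2.Rodrigues(np.array(c["rvec"]))[0]
    print(n,c["fx"],c["fy"],c["cx"],c["cy"],np.round(-R.T@np.array(c["tvec"]).ravel(),1),np.round(R,3).tolist())
E
```

```text
pics
0.0 154.70000000000002 [239.43362828 630.80206683 403.70091942] [ 0.69543315  0.12689172  0.69557835 -0.1282263 ] 85.29329477530474
side 466.2681202525079 466.2681202525079 314.5888097394153 202.47812289228955 [  269.7 -1184.4   615.4] [[0.962, -0.271, 0.008], [-0.094, -0.36, -0.928], [0.255, 0.893, -0.372]]
top 397.2164561389972 397.2164561389972 320.48764004577856 199.60519277120915 [ 351.8   21.9 1501.3] [[-0.022, -1.0, 0.012], [-0.981, 0.019, -0.193], [0.193, -0.016, -0.981]]
wrist 318.7541898536233 318.7541898536233 324.1546332190317 192.55421868014562 [170.7 655.7 373.7] [[0.355, 0.935, -0.002], [0.895, -0.34, 0.29], [0.27, -0.105, -0.957]]
```

View pics/side0.png

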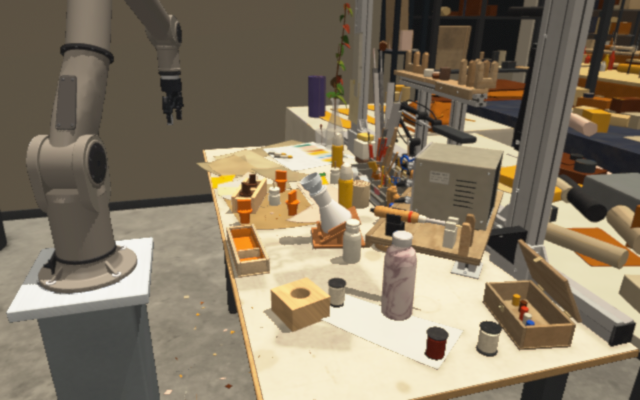

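View pics/top0.png

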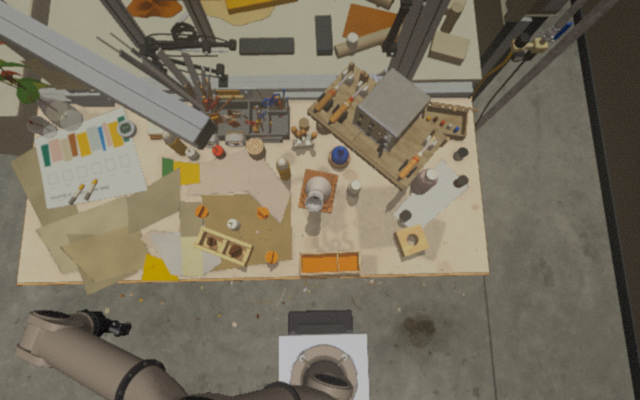

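View pics/wrist0.png

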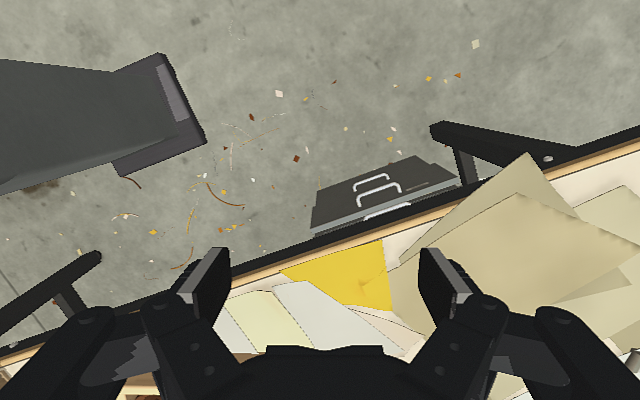

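```bash
cat > h.py <<'E'
import cv2,numpy as np
from cell import env
def cam(n,save=None):
    c=env.read_camera(n)
    c["R"]=cv2.Rodrigues(np.array(c["rvec"]))[0]; c["t"]=np.array(c["tvec"]).ravel(); c["C"]=-c["R"].T@c["t"]
    c["K"]=np.array([[c["fx"],0,c["cx"]],[0,c["fy"],c["cy"]],[0,0,1]])
    if save: cv2.imwrite("pics/"+save,c["frame"][:,:,::-1])
    return c
def onz(c,u,v,z):
    d=c["R"].T@np.linalg.inv(c["K"])@np.array([u,v,1.])
    return c["C"]+d*(z-c["C"][2])/d[2]
def proj(c,P):
    p=c["R"]@np.asarray(P,float).reshape(-1,3).T+c["t"][:,None]; q=c["K"]@p
    return (q[:2]/q[2]).T
def crop(c,x0,y0,x1,y1,k,name):
    cv2.imwrite("pics/"+name,cv2.resize(c["frame"][y0:y1,x0:x1,::-1],None,fx=k,fy=k,interpolation=cv2.INTER_CUBIC))
E
python3 - <<'E'
from h import *
c=cam("top")
crop(c,180,150,300,280,5,"t_rack.png");crop(c,280,150,440,270,5,"t_mid.png")
s=cam("side");crop(s,220,160,380,280,5,"s_mid.png")
for n,u,v,z in [("rack",223,246,62),("block",412,241,55),("flask",316,197,120),("jar",233,224,92),("flip",355,187,115),("yel",283,168,190)]:
    print(n,np.round(onz(c,u,v,z)))
E
```

```text
rack [471. 353.  62.]
block [ 476. -332.   55.]
flask [633.  15. 120.]
jar [546. 313.  92.]
flip [ 668. -125.  115.]
yel [722. 126. 190.]
```

View pics/t_rack.png

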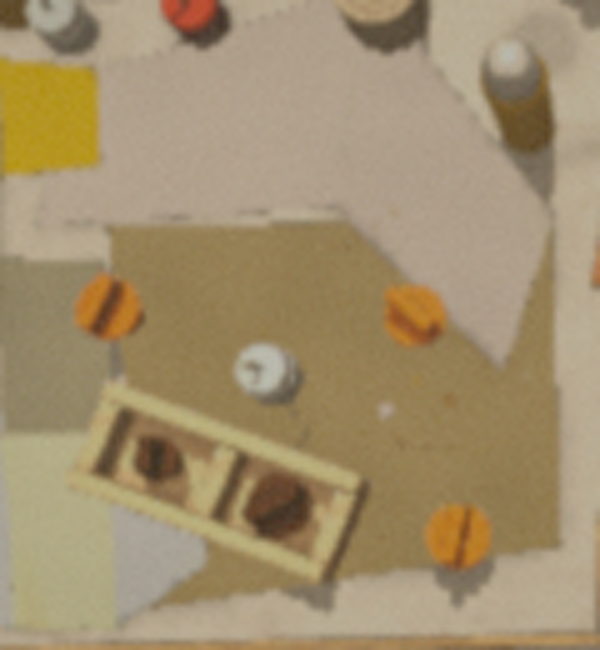

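View pics/t_mid.png

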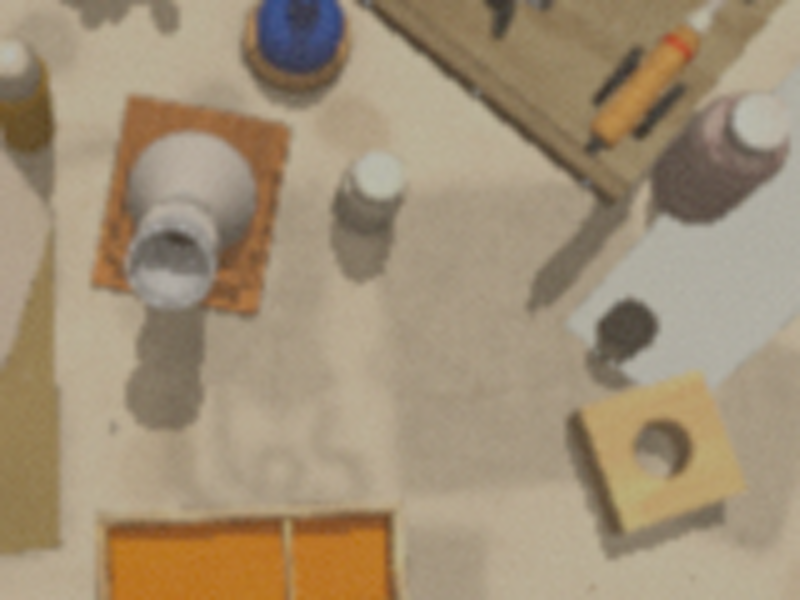

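View pics/s_mid.png

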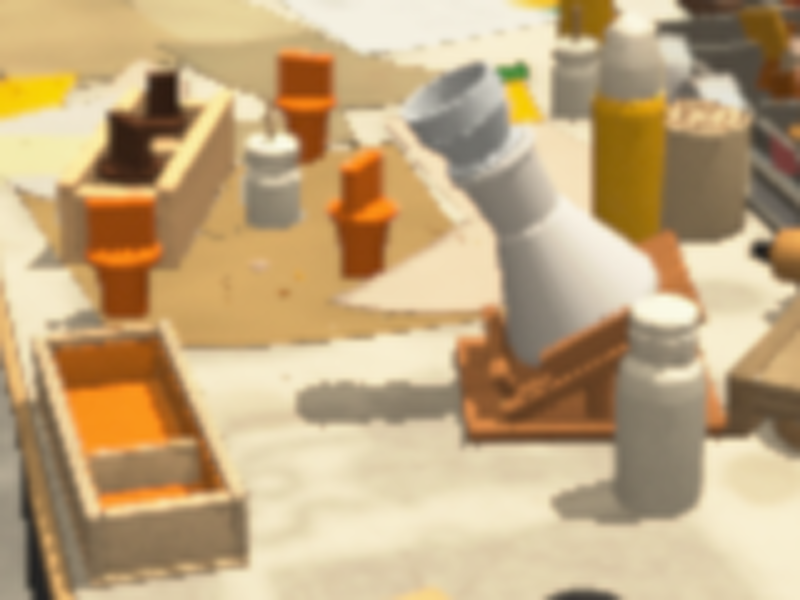

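```bash
python3 - <<'E'
from h import *
c=cam("top")
cor=np.array([(128,97),(290,127),(258,313),(93,287)])/5.+[280,150]
P=np.array([onz(c,u,v,10) for u,v in cor]);print("stand",np.round(P),P.mean(0))
e=P[1]-P[0];print(np.linalg.norm(e),np.linalg.norm(P[2]-P[1]), np.degrees(np.arctan2(-e[0],-e[1]))) 
rim=np.array((170,262))/5.+[280,150]
for z in (180,200,220): print(z,onz(c,*rim,z).round())
cor=np.array([(705,374),(748,490),(622,534),(577,412)])/5.+[280,150]
P=np.array([onz(c,u,v,55) for u,v in cor]);print("block",np.round(P),P.mean(0),onz(c,280+663/5,150+448/5,55))
cor=np.array([(110,380),(365,480),(322,582),(68,488)])/5.+[180,150]
P=np.array([onz(c,u,v,62) for u,v in cor]);print("rack",np.round(P),P.mean(0),np.linalg.norm(P[1]-P[0]),np.linalg.norm(P[2]-P[1]))
print("wide",onz(c,180+277/5,150+503/5,85),"slim",onz(c,180+158/5,150+455/5,85))
s=cam("side")
for n,p in [("stand",P.mean(0))]: print(proj(s,p))
# triangulate funnel rim centre: side crop (452,105)
a=np.array((452,105))/5.+[220,160]
A=cv2.triangulatePoints(c["K"]@np.c_[c["R"],c["t"]],s["K"]@np.c_[s["R"],s["t"]],rim.reshape(2,1),a.reshape(2,1))
print("rim",(A[:3]/A[3]).ravel())
E
```

```text
stand [[765.  53.  10.]
 [739. -72.  10.]
 [594. -44.  10.]
 [616.  82.  10.]] [678.49760811   4.56202115  10.        ]
127.88383171086555 148.2576274801108 11.902150400602059
180 [602.  22. 180.]
200 [598.  22. 200.]
220 [595.  22. 220.]
block [[ 534. -369.   55.]
 [ 449. -395.   55.]
 [ 419. -301.   55.]
 [ 508. -273.   55.]] [ 477.64045403 -334.40822796   55.        ] [ 480.63710378 -334.58889551   55.        ]
rack [[545. 431.  62.]
 [469. 245.  62.]
 [397. 275.  62.]
 [468. 458.  62.]] [469.70297624 352.32050835  62.        ] 200.69651186056828 77.82364087110422
wide [452.14138934 303.56711723  85.        ] slim [487.80655541 388.47375511  85.        ]
[[249.07218753 185.6310384 ]]
rim [601.66258228  22.60540169 179.02500813]
```

```bash
cat >> h.py <<'E'
from scipy.spatial.transform import Rotation as Ro
def q2R(q): return Ro.from_quat([q[1],q[2],q[3],q[0]]).as_matrix()
def R2q(R): q=Ro.from_matrix(R).as_quat(); return [q[3],q[0],q[1],q[2]]
def tool(x,y):
    x=np.asarray(x,float);x/=np.linalg.norm(x);y=np.asarray(y,float);y=y-x*(x@y);y/=np.linalg.norm(y)
    return np.c_[x,y,np.cross(x,y)]
E
python3 - <<'E'
from h import *
c=cam("wrist");R=q2R(env.get_eef_rot());p=np.array(env.get_position())
print(R.round(3));print("cam in tool",(R.T@(c["C"]-p)).round(1),(R.T@c["R"].T).round(3))
yaw=np.radians(-11.3);xs=np.array([np.cos(yaw),np.sin(yaw),0]);ys=np.array([-xs[1],xs[0],0])
a=np.array([0,0,.866])-.5*xs
rim=np.array([601,22,181.])
for nm,y in [("ys",ys),("-ys",-ys),("up",np.cross(a,ys)),("dn",-np.cross(a,ys))]:
  for d in (-12,0,60,180,250):
    T=tool(-a,y); r=env.inverse_kinematics((rim+a*(154.7+d)).tolist(),R2q(T))
    print(nm,d,None if r is None else np.round(r,2))
for nm,P,y in [("block",[479,-334,55],[0,1,0]),("block",[479,-334,55],[0,-1,0]),("block",[479,-334,55],[1,0,0]),("block",[479,-334,55],[-1,0,0]),("rack",[470,352,62],[0,1,0]),("rack",[470,352,62],[0,-1,0])]:
  for d in (0,100,200): 
    r=env.inverse_kinematics([P[0],P[1],P[2]+154.7+d],R2q(tool([0,0,-1],y))); print(nm,y,d,None if r is None else np.round(r,2))
E
```

```text
[[-0.     0.355  0.935]
 [-0.     0.935 -0.355]
 [-1.    -0.     0.   ]]
cam in tool [ 30.2  -1.1 -73.1] [[ 0.001 -0.29   0.957]
 [ 1.    -0.    -0.001]
 [ 0.001  0.957  0.29 ]]
ys -12 [-0.59  0.31  0.4   2.19  0.46  0.2   0.71]
ys 0 [-0.61  0.28  0.41  2.19  0.45  0.23  0.72]
ys 60 [-0.74  0.14  0.51  2.21  0.45  0.36  0.73]
ys 180 [-0.97 -0.17  0.55  2.19  0.58  0.73  0.6 ]
ys 250 [-1.05 -0.32  0.49  2.14  0.62  0.96  0.54]
-ys -12 [-0.78  0.35  0.64  2.2   0.01  0.17 -2.  ]
-ys 0 [-0.71  0.3   0.54  2.2   0.28  0.21 -2.26]
-ys 60 [-0.6   0.14  0.35  2.2   0.51  0.38 -2.47]
-ys 180 [-0.54 -0.11  0.17  2.17  0.47  0.69 -2.45]
-ys 250 [-0.39 -0.22 -0.02  2.11  0.39  0.84 -2.38]
up -12 [-0.39  0.3   0.16  2.18  0.72  0.25  2.04]
up 0 [-0.4   0.27  0.17  2.18  0.68  0.27  2.08]
up 60 [-0.5   0.13  0.24  2.2   0.54  0.39  2.21]
up 180 [-0.74 -0.13  0.34  2.18  0.51  0.7   2.23]
up 250 [-0.84 -0.27  0.33  2.13  0.53  0.91  2.19]
dn -12 [-0.74  0.34  0.59  2.2   0.11  0.18 -0.53]
dn 0 [-0.75  0.3   0.59  2.2   0.2   0.2  -0.61]
dn 60 [-0.84  0.14  0.61  2.22  0.4   0.35 -0.79]
dn 180 [-1.
[... 533 characters left out ...]
1]
block [1, 0, 0] 100 [-0.16  0.61  0.93  1.91 -0.61  0.93  1.06]
block [1, 0, 0] 200 [-0.27  0.52  1.09  1.82 -0.51  1.12  1.  ]
block [-1, 0, 0] 0 [-0.28  1.08  1.26  1.97 -1.2   1.12 -1.62]
block [-1, 0, 0] 100 [-0.31  0.85  1.27  1.92 -0.92  1.12 -1.81]
block [-1, 0, 0] 200 [-0.35  0.65  1.28  1.82 -0.67  1.19 -1.99]
rack [0, 1, 0] 0 [-0.76  0.57  0.01  1.91 -0.01  0.66  0.83]
rack [0, 1, 0] 100 [-0.77  0.43  0.03  1.85 -0.02  0.86  0.84]
rack [0, 1, 0] 200 [-0.79  0.32  0.05  1.76 -0.02  1.06  0.84]
rack [0, -1, 0] 0 [-1.17  0.65  0.57  1.94 -0.53  0.71 -1.85]
rack [0, -1, 0] 100 [-1.24  0.51  0.66  1.89 -0.39  0.88 -1.96]
rack [0, -1, 0] 200 [-1.28  0.38  0.69  1.79 -0.27  1.07 -2.06]
```

```bash
python3 - <<'E'
from h import *
t=env.get_time()
env.goto([465,340,350],R2q(tool([0,0,-1],[0,1,0])))
c=cam("wrist","w_rack.png"); print(env.get_time()-t,env.get_time(),env.get_contact_force())
import pickle;pickle.dump(c,open("w_rack.pkl","wb"))
E
```

```text
1.4417 1.8417 [ 0.35602287 -0.52804128 -0.40999467]
```

View pics/w_rack.png

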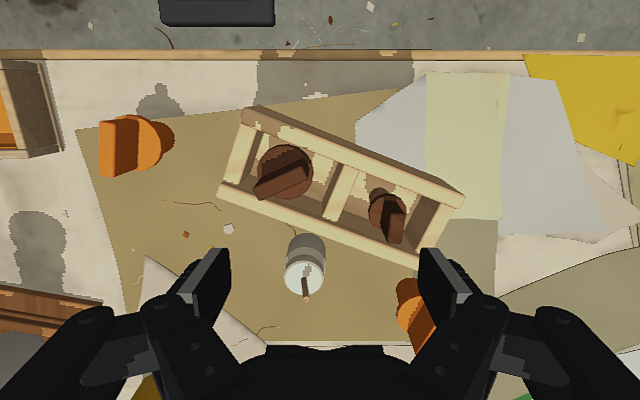

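```bash
python3 - <<'E'
import pickle
from h import *
c=pickle.load(open("w_rack.pkl","rb"))
crop(c,210,95,350,205,5,"w_rack_c.png")
E
```

```text
(no output)
```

View pics/w_rack_c.png

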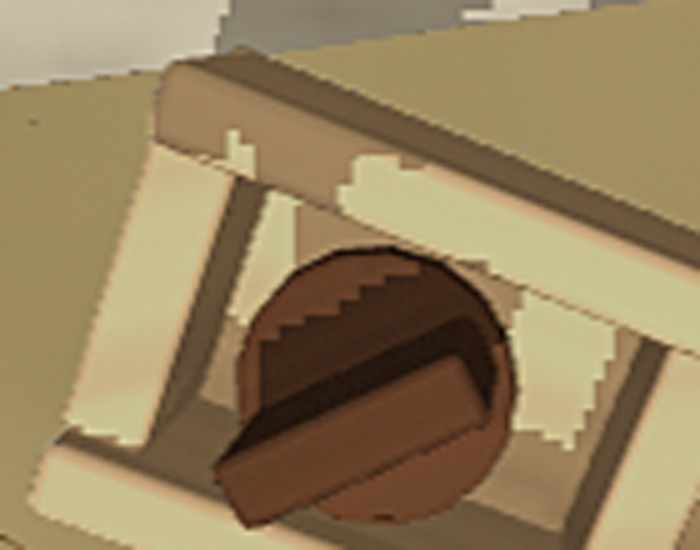

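```bash
python3 - <<'E'
import pickle
from h import *
c=pickle.load(open("w_rack.pkl","rb"))
o=np.array([210,95])
f=lambda u,v,z: onz(c,u/5+o[0]-.4,v/5+o[1]-.4,z)
print("collar",f(378.5,385,58), "diam",np.linalg.norm(f(240,385,58)-f(517,385,58)),np.linalg.norm(f(378,247,58)-f(378,523,58)))
P=np.array([f(*p,92) for p in [(217,467),(458,355),(490,420),(250,527)]]);print("tab",P.round(1),P.mean(0))
print([np.linalg.norm(P[i]-P[(i+1)%4]) for i in range(4)])
w=(P[1]-P[0]+P[2]-P[3]);print("width dir",w/np.linalg.norm(w))
# rack corners inner/outer
for p in [(172,62),(35,505)]: print(f(*p,62))
for p in [(464,197),(418,268)]: print(onz(c,*p,62))
E
```

```text
collar [451.83569331 307.53956456  58.        ] diam 46.6618831532599 47.69061111074765
tab [[456.5 287.3  92. ]
 [439.4 323.5  92. ]
 [449.2 328.   92. ]
 [465.9 291.7  92. ]] [452.74363366 307.63192108  92.        ]
[np.float64(40.01612146922475), np.float64(10.765717919060135), np.float64(40.00221515155455), np.float64(10.361838711211183)]
width dir [-4.20847012e-01  9.07131629e-01  3.55194480e-16]
[399.16279199 277.4985852   62.        ]
[471.82453005 249.04259587  62.        ]
[472.85707767 459.10271167  62.        ]
[540.77626968 425.88079985  62.        ]
```

```bash
python3 - <<'E'
from h import *
import pickle
yaw=np.radians(-11.3);xs=np.array([np.cos(yaw),np.sin(yaw),0]);ys=np.array([-xs[1],xs[0],0])
a=np.array([0,0,.866])-.5*xs
rim=np.array([601,22,181.])
env.goto((rim+a*(154.7+130)).tolist(),R2q(tool(-a,ys)))
c=cam("wrist","w_fl.png"); print(env.get_time(),np.round(env.get_joint_positions(),2))
pickle.dump(c,open("w_fl.pkl","wb"))
for n in ("top","side"): pickle.dump(cam(n),open(n+"1.pkl","wb"))
E
```

```text
3.1333 [-0.65 -0.02  0.32  2.2   0.5   0.56  0.67]
```

View pics/w_fl.png

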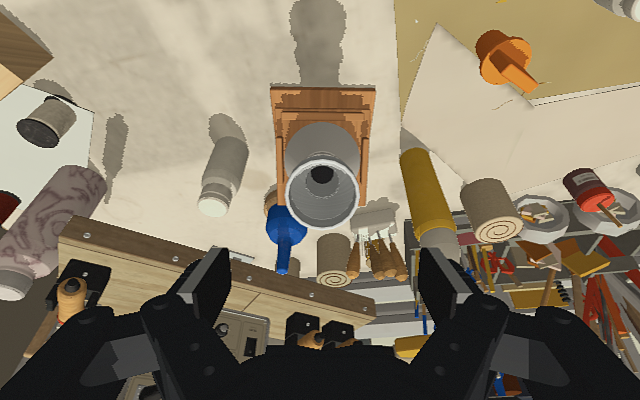

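```bash
python3 - <<'E'
import pickle
from h import *
w=pickle.load(open("w_fl.pkl","rb"));t=pickle.load(open("top1.pkl","rb"));s=pickle.load(open("side1.pkl","rb"))
crop(w,260,75,390,240,4,"wf_c.png");crop(t,295,165,345,220,10,"tf_c.png");crop(s,295,165,365,250,8,"sf_c.png")
E
```

```text
(no output)
```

View pics/wf_c.png

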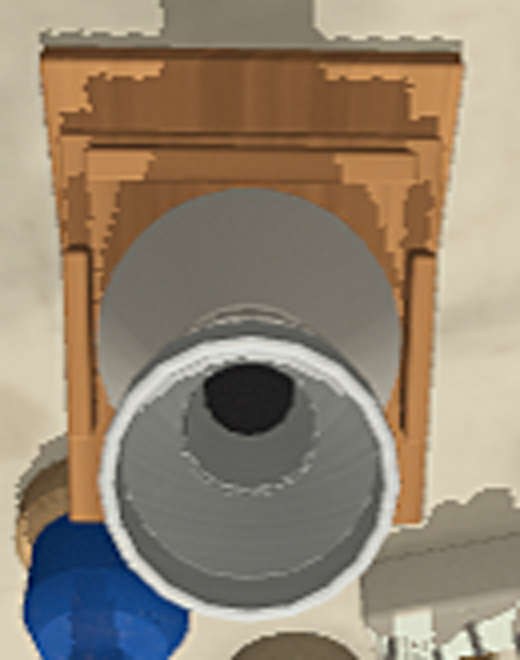

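View pics/tf_c.png

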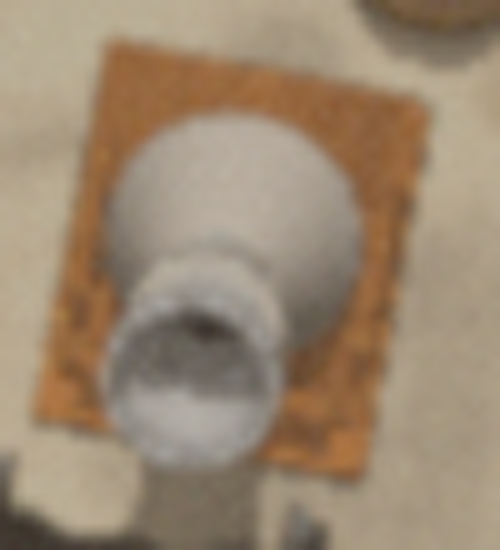

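View pics/sf_c.png

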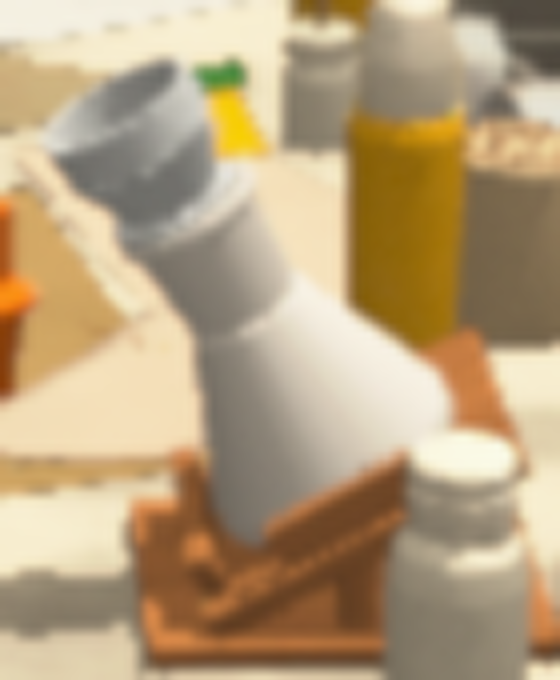

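```bash
cat > fit.py <<'E'
import pickle
from h import *
from scipy.optimize import least_squares
w=pickle.load(open("w_fl.pkl","rb"));t=pickle.load(open("top1.pkl","rb"));s=pickle.load(open("side1.pkl","rb"))
U=lambda k,o,p:(np.array(p)+.5)/k+np.array(o)-.5
th=np.linspace(0,2*np.pi,361)
def geom(q):
    x,y,z,yaw,sx,sy=q
    xs=np.array([np.cos(yaw),np.sin(yaw),0]);ys=np.array([-xs[1],xs[0],0]);a=np.array([0,0,np.sqrt(.75)])-.5*xs
    return np.array([x,y,z]),xs,ys,a,np.array([sx,sy,0])
def circ(q,h,r):
    b,xs,ys,a,_=geom(q);e=np.cross(ys,a)
    return b+a*h+r*(np.cos(th)[:,None]*ys+np.sin(th)[:,None]*e)
def res(q,full=False):
    b,xs,ys,a,S=geom(q)
    rim=circ(q,166,30);r={}
    pw=proj(w,rim);r["w"]=np.r_[pw.min(0)-U(4,(260,75),(100,336)),pw.max(0)-U(4,(260,75),(401,619))]
    pt=proj(t,rim);r["t"]=np.r_[(pt.min(0)-U(10,(295,165),(98,0)))[0],pt.max(0)-U(10,(295,165),(286,470))]*3
    ps=proj(s,rim);r["s"]=(ps.min(0)-U(8,(295,165),(47,58)))*3
    C=[S+xs*75*i+ys*65*j+np.array([0,0,10]) for i,j in ((1,1),(1,-1),(-1,-1),(-1,1))]
    r["tc"]=(proj(t,C)-[U(10,(295,165),p) for p in ((108,38),(430,100),(360,480),(35,425))]).ravel()*2
    r["wc"]=(proj(w,C[2:])-[U(4,(260,75),p) for p in ((42,50),(463,48))]).ravel()*.7
    r["sym"]=np.array([(b-S)@ys*.5])
    return r if full else np.concatenate(list(r.values()))
f=least_squares(res,[682,6,36,-.197,678,4.6],loss="soft_l1")
if __name__=="__main__":
    print(f.x.round(3),np.degrees(f.x[3]))
    for k,v in res(f.x,True).items(): print(k,v.round(2))
    b,xs,ys,a,S=geom(f.x);print("a",a,"mouth",b+120*a,"rim",b+166*a,"offset along xs",(b-S)@xs)
E
python3 fit.py
```

```text
[ 6.80096e+02  5.66300e+00  4.69220e+01 -1.92000e-01  6.79228e+02
  6.14700e+00] -11.019498957435506
w [ 0.61 -0.99  0.01 -0.38]
t [ 3.15  0.17 -0.99]
s [ 0.09 -2.1 ]
tc [-0.99  2.17  0.66  0.99  1.94  0.29 -0.34 -0.27]
wc [-0.32  1.25  1.33  1.38]
sym [-0.15]
a [-0.4907811   0.09557153  0.8660254 ] mouth [621.20189849  17.13163888 150.84552341] rim [598.62596812  21.52792909 190.68269198] offset along xs 0.9441599135320291
```

```bash
python3 - <<'E'
from fit import *
b,xs,ys,a,S=geom(f.x);T=tool(-a,ys);q=R2q(T)
go=env.grasp_offset
P=lambda h:(b+a*(h+go)).tolist()
env.line_to(P(152+60),q,feed=150)
env.line_to(P(150),q,feed=100,threshold=15)
print(env.get_time(),np.round(env.get_joint_positions(),2),env.get_contact_force(),np.array(env.get_position())-P(150))
pickle.dump(cam("wrist","w_g.png"),open("w_g.pkl","wb"))
env.gripper_to(50,40);print(env.get_grip_width(),env.grasp_offset,env.get_contact_force(),env.get_time())
cam("wrist","w_g2.png")
E
```

```text
4.65 [-0.56  0.29  0.36  2.18  0.48  0.22  0.7 ] [ 1.38245033 -0.06960999 -0.21711365] [-0.02933554  0.02852002  0.40623774]
59.69052505216159 154.70000000000002 [-5.55488066  1.00495202  8.96577411] 5.0667
```

View pics/w_g2.png

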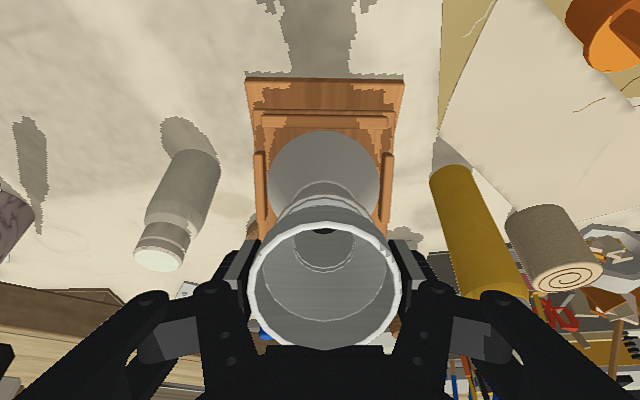

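```bash
python3 - <<'E'
from fit import *
b,xs,ys,a,S=geom(f.x);T=tool(-a,ys);q=R2q(T)
print("spool",onz(t,405.4,216,56))
P=lambda h:(b+a*(h+154.7)).tolist()
env.line_to(P(150+75),q,feed=120)
print(env.get_grip_width(),env.get_contact_force(),env.get_time(),np.round(env.get_joint_positions(),2))
pickle.dump(cam("wrist","w_l.png"),open("w_l.pkl","wb"))
for ang in range(0,181,30):
    y=np.array([np.cos(np.radians(ang)),np.sin(np.radians(ang)),0]);z=np.cross([0,0,-1.],y)
    p=np.array([479,-334,336.])+90*z
    r=env.inverse_kinematics(p.tolist(),R2q(tool([0,0,-1],y)));print(ang,p.round(),None if r is None else np.round(r,2))
E
```

```text
spool [ 567.98696009 -313.51884111   56.        ]
59.59542065859829 [-0.01600546  0.45835255 -0.23671191] 5.8917 [-0.61  0.12  0.35  2.2   0.49  0.4   0.7 ]
0 [ 479. -424.  336.] [ 0.12  0.59  0.73  1.75 -0.46  0.99  1.03]
30 [ 524. -412.  336.] [ 0.16  0.59  0.6   1.67 -0.39  1.    1.42]
60 [ 557. -379.  336.] [ 0.17  0.58  0.49  1.65 -0.32  0.99  1.81]
90 [ 569. -334.  336.] [ 0.21  0.53  0.32  1.67 -0.19  0.96  2.17]
120 [ 557. -289.  336.] [ 0.21  0.47  0.23  1.75 -0.13  0.93  2.59]
150 [ 524. -256.  336.] [ 1.18  0.7  -1.19  1.79  0.72  1.15  2.37]
180 [ 479. -244.  336.] [ 1.23  0.62 -1.18  1.9   0.65  1.08  2.93]
```

View pics/w_l.png

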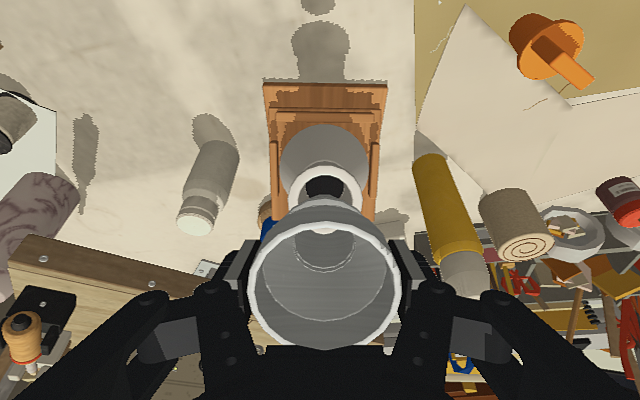

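```bash
python3 - <<'E'
from fit import *
print("marble",onz(t,431.6,174.4,200))
y=np.array([np.cos(np.radians(30)),np.sin(np.radians(30)),0]);z=np.cross([0,0,-1.],y)
p=np.array([479,-334,360.])+85*z
env.goto(p.tolist(),R2q(tool([0,0,-1],y)))
print(env.get_time(),env.get_grip_width(),env.get_contact_force())
c=cam("wrist","w_b.png");pickle.dump(c,open("w_b.pkl","wb"))
E
```

```text
marble [ 687.21252345 -378.23907875  200.        ]
7.5583 59.638793149561465 [-0.23826548  0.49830222 -0.0044203 ]
```

View pics/w_b.png

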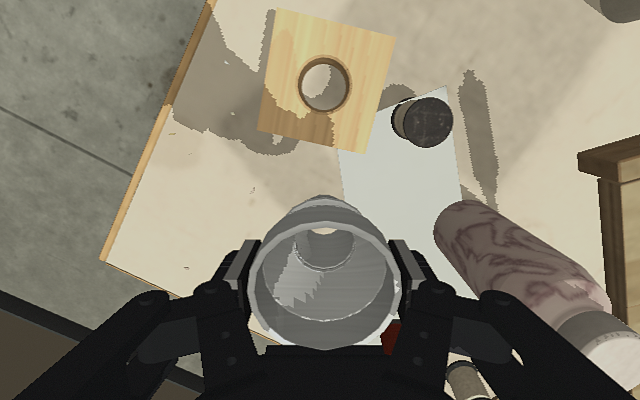

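```bash
python3 - <<'E'
from fit import *
c=pickle.load(open("w_b.pkl","rb"))
crop(c,250,0,410,160,5,"w_b_c.png")
P=np.array([onz(c,*p,55) for p in [(274,8),(397,38),(365,154),(258,129)]]);print(P.round(1),P.mean(0),[np.linalg.norm(P[i]-P[i-1]).round(1) for i in range(4)])
g=cv2.cvtColor(c["frame"],cv2.COLOR_RGB2BGR)
R=q2R(env.get_eef_rot());p=np.array(env.get_position())
for X,r in ((138.7,30),(184.7,25),(220.7,15)):
    pts=proj(c,(p[:,None]+R@np.array([0*th+X,r*np.cos(th),r*np.sin(th)])).T)
    print(X,pts.min(0).round(1),pts.max(0).round(1)); cv2.polylines(g,[pts.round().astype(int)],True,(0,0,255),1)
cv2.imwrite("pics/w_b_o.png",cv2.resize(g[180:360,230:420],None,fx=3,fy=3))
E
```

```text
[[ 420.1 -306.7   55. ]
 [ 513.3 -276.8   55. ]
 [ 540.6 -367.1   55. ]
 [ 450.6 -394.6   55. ]] [ 481.16149835 -336.29535352   55.        ] [np.float64(93.0), np.float64(97.9), np.float64(94.3), np.float64(94.1)]
138.7 [249.2 217.8] [402.8 351.6]
184.7 [278.2 193.8] [372.7 280.4]
220.7 [301.7 192.2] [348.8 236.3]
```

View pics/w_b_c.png

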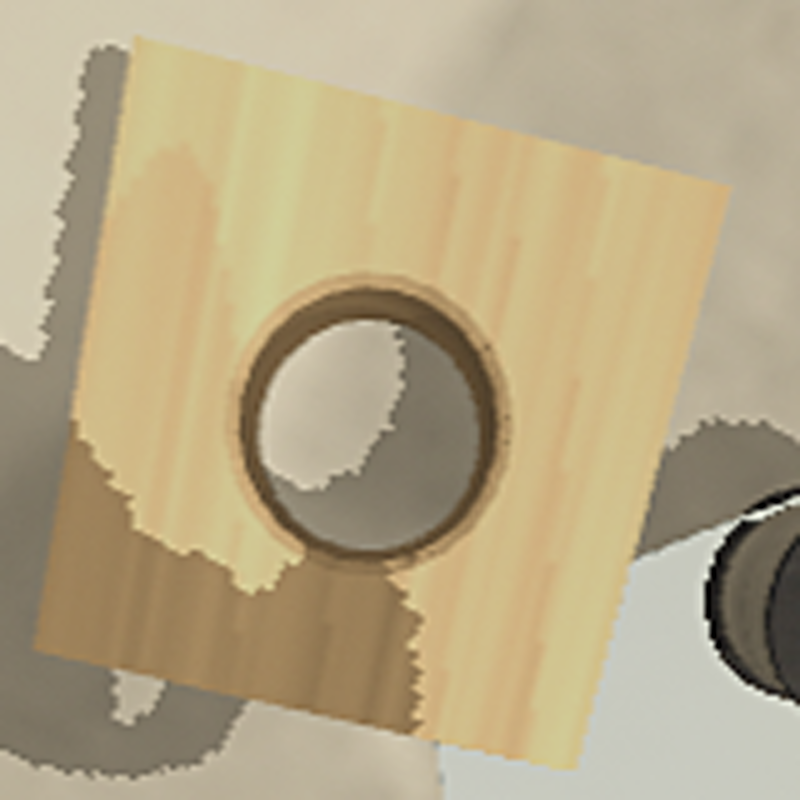

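View pics/w_b_o.png

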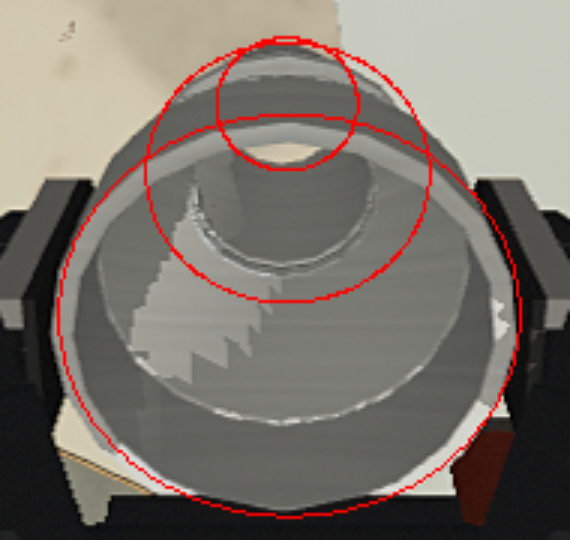

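```bash
cat > fun.py <<'E'
from fit import *
def fov(c,R,p,pr,name):
    X,zo,tl,yo,ty=pr
    g=cv2.resize(cv2.cvtColor(c["frame"],cv2.COLOR_RGB2BGR)[180:360,230:420],None,fx=4,fy=4,interpolation=cv2.INTER_CUBIC)
    # funnel axis in tool frame (rim->tip) rotated by tl about y, ty about z ; X = collar underside
    ax=Ro.from_euler("zy",[ty,tl]).as_matrix()
    for zf,r in ((82,30),(82,27),(64,27),(36,25),(40,25),(0,15)):
        loc=(ax@np.array([0*th+36-zf,r*np.cos(th),r*np.sin(th)])).T+[X,yo,zo]
        pts=proj(c,(p[:,None]+R@loc.T).T); 
        cv2.polylines(g,[((pts-[230,180]+.5)*4-.5).round().astype(int)],True,(0,0,255) if zf in(82,0) else (0,255,0),1)
    cv2.imwrite("pics/"+name,g)
if __name__=="__main__":
    import sys
    c=pickle.load(open("w_b.pkl","rb"));R=q2R(env.get_eef_rot());p=np.array(env.get_position())
    fov(c,R,p,eval(sys.argv[1]),sys.argv[2])
E
python3 fun.py "(184.7,0,0.,0,0)" fo0.png;python3 fun.py "(182.7,-3,0.09,0,0)" fo1.png
```

```text
(no output)
```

View pics/fo0.png

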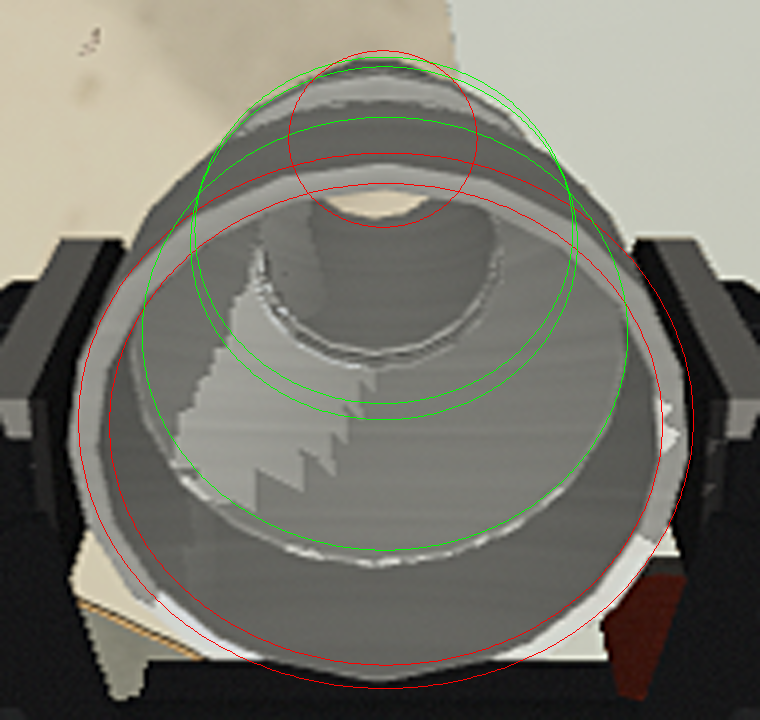

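View pics/fo1.png

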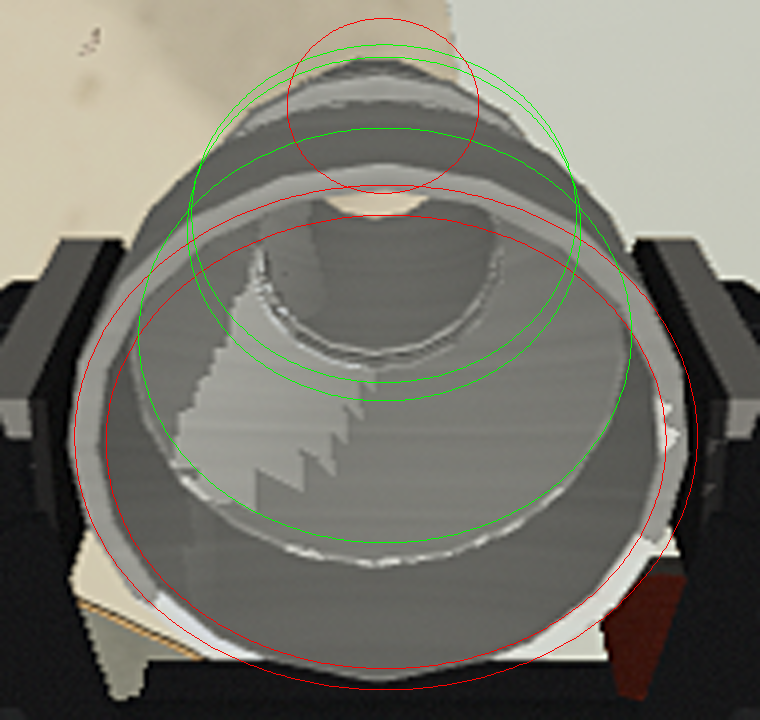

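```bash
python3 - <<'E'
from fit import *
c=pickle.load(open("w_b.pkl","rb"))
for a_ in ((369,422),(240,422),(498,422),(369,285),(369,562)): print(onz(c,*U(5,(250,0),a_),55).round(1))
cs=np.array([onz(c,*U(5,(250,0),q),55) for q in ((133,36),(730,187),(577,770),(35,651))]);print(cs.mean(0),np.linalg.norm(np.diff(cs,axis=0),axis=1))
E
```

```text
[ 480.5 -335.4   55. ]
[ 462.3 -346.    55. ]
[ 498.7 -324.8   55. ]
[ 470.1 -317.5   55. ]
[ 491.6 -354.6   55. ]
[ 480.8650533  -336.11692292   55.        ] [95.11185691 94.44019577 95.05046137]
```

```bash
python3 - <<'E'
from fit import *
q=list(env.get_eef_rot())
env.line_to([480.7,-335.7,310],None,feed=150)
r=env.line_to([480.7,-335.7,250],None,feed=80,threshold=10)
print(r,env.get_position(),env.get_contact_force())
if not r:
    r=env.line_to([480.7,-335.7,232],None,feed=25,threshold=6)
    print(r,env.get_position(),env.get_contact_force())
print(env.get_time())
cam("wrist","w_b2.png");s=cam("side");crop(s,250,260,350,340,8,"s_b2.png")
E
```

```text
False [ 480.8327832  -335.94622114  250.30359309] [ 0.33779168 -0.10452602 -1.2105534 ]
True [ 480.75197709 -335.75747346  237.922405  ] [-0.49925162  0.45584487  5.80069302]
9.825
```

View pics/s_b2.png

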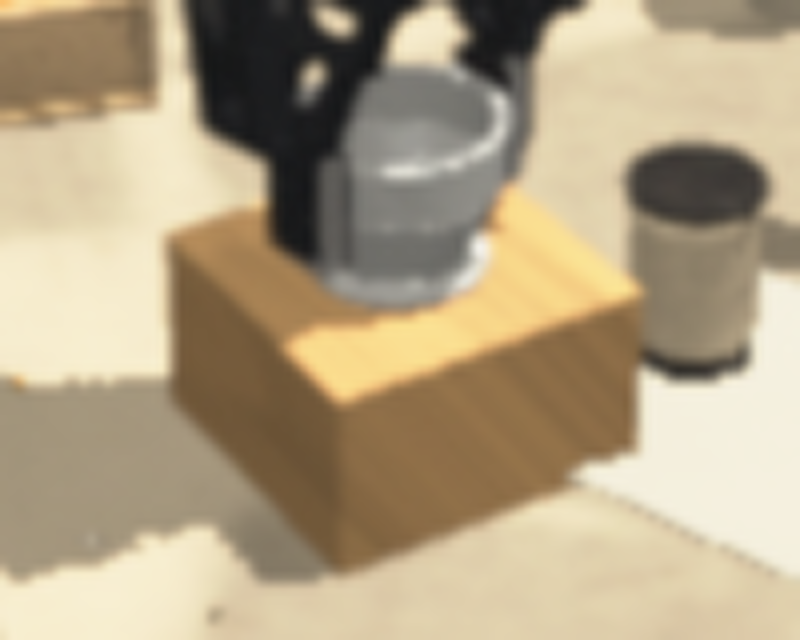

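```bash
python3 - <<'E'
from fit import *
env.gripper_to(85)
print(env.get_contact_force(),env.get_grip_width())
env.dwell(0.25)
p=list(env.get_position()); env.line_to([p[0],p[1],360],None,feed=200)
z=q2R(env.get_eef_rot())[:,2]
c=cam("wrist","w_b3.png");s=cam("side");crop(s,250,260,350,340,8,"s_b3.png");print(env.get_time())
y=np.array([.907,.421,0]);
for sg in (1,-1):
    for h in (86,186): print(sg,h,np.round(env.inverse_kinematics([452.3,307.6,h+154.7],R2q(tool([0,0,-1],sg*y))),2))
E
```

```text
[0.2099544  0.46272272 0.67085468] 85.14590915052189
11.4167
1 86 [-1.08  0.53  0.48  2.02 -0.38  0.68  0.07]
1 186 [-1.06  0.36  0.43  1.95 -0.19  0.87 -0.09]
-1 86 [-0.61  0.49 -0.13  1.99  0.1   0.67  2.78]
-1 186 [-0.66  0.34 -0.06  1.92  0.03  0.88  2.84]
```

View pics/s_b3.png

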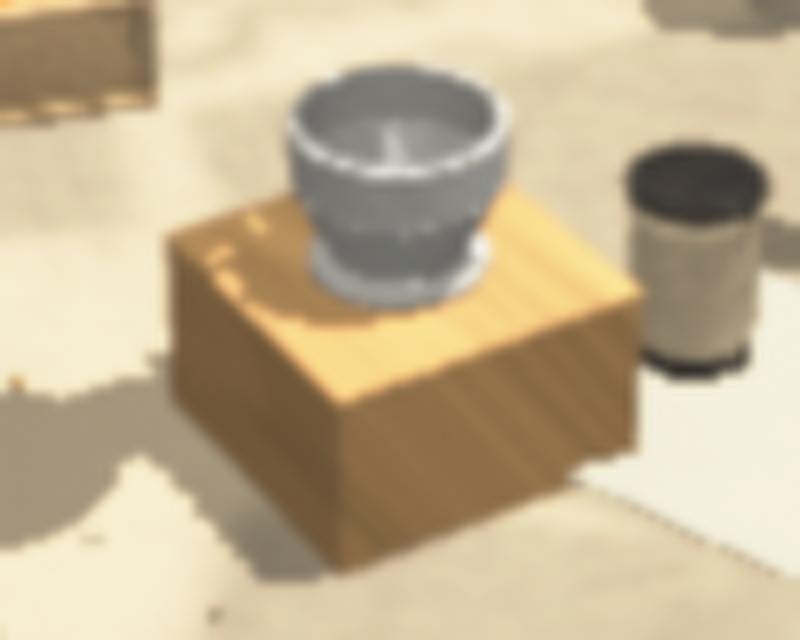

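View pics/w_b3.png

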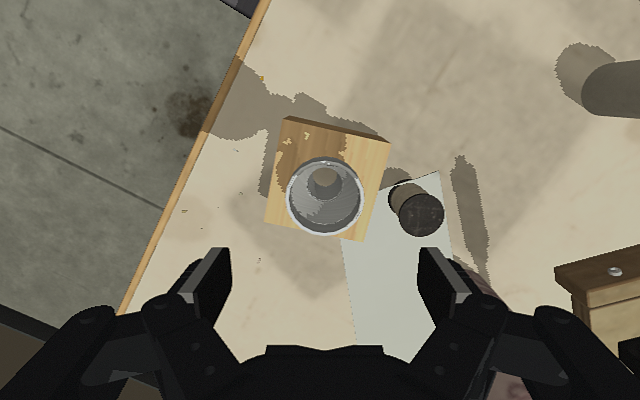

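```bash
python3 - <<'E'
from fit import *
b,xs,ys,a,S=geom(f.x)
env.goto((b+a*(120+240)).tolist(),R2q(tool(-a,ys)))
c=cam("wrist","w_m.png");pickle.dump(c,open("w_m.pkl","wb"));print(env.get_time())
crop(c,250,70,410,220,5,"w_m_c.png")
th_=[(r,h,proj(c,circ(f.x,h,r))) for r,h in ((28.5,120),(20.5,120),(28.5,122),(20.5,122))]
for r,h,p in th_: print(r,h,((p.min(0)-[250,70]+.5)*5-.5).round(0),((p.max(0)-[250,70]+.5)*5-.5).round(0))
E
```

```text
12.8667
28.5 120 [190. 478.] [601. 866.]
20.5 120 [248. 536.] [543. 815.]
28.5 122 [188. 481.] [603. 872.]
20.5 122 [247. 539.] [544. 821.]
```

View pics/w_m_c.png

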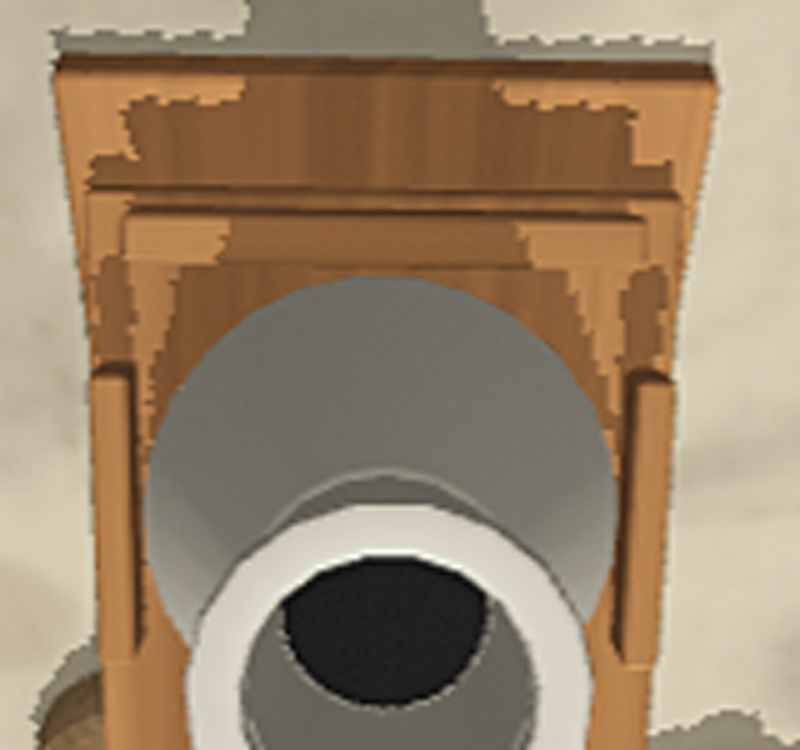

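```bash
python3 - <<'E'
from fit import *
c=pickle.load(open("w_m.pkl","rb"))
crop(c,270,150,390,260,6,"w_m_c2.png")
g=cv2.imread("pics/w_m_c2.png")
for h,col in ((120,(0,0,255)),):
  for r in (28.5,20.5):
    p=proj(c,circ(f.x,h,r)); cv2.polylines(g,[((p-[270,150]+.5)*6-.5).round().astype(int)],True,col,1)
cv2.imwrite("pics/w_m_o.png",g)
E
```

```text
(no output)
```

View pics/w_m_o.png

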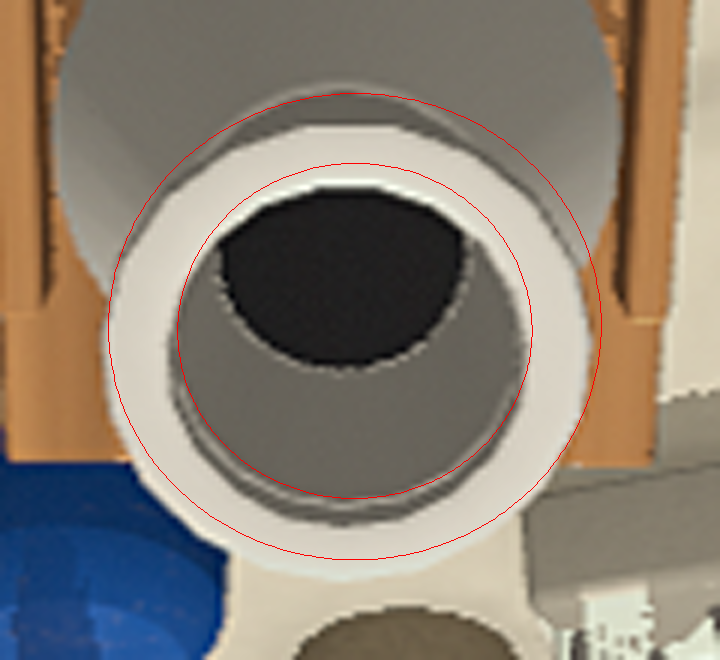

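```bash
python3 - <<'E'
from fit import *
y=np.array([.907,.421,0])
r=env.inverse_kinematics([452.3,307.6,320],R2q(tool([0,0,-1],y)));print(np.round(r,2),np.round(env.get_joint_positions(),2))
env.goto([452.3,307.6,320],R2q(tool([0,0,-1],y)))
env.gripper_to(45,60)
c=cam("wrist","w_s.png");pickle.dump(c,open("w_s.pkl","wb"));print(env.get_time(),env.get_grip_width())
t=cam("top");s=cam("side");pickle.dump((t,s),open("ts2.pkl","wb"))
crop(t,295,165,345,220,10,"tf2.png");crop(s,295,165,365,250,8,"sf2.png")
p=np.array(env.get_position());R=q2R(env.get_eef_rot())
g=cv2.cvtColor(c["frame"],cv2.COLOR_RGB2BGR)
# predicted tab top and collar
for zz,pts in ((92,[(6,21),(6,-21),(-6,-21),(-6,21)]),(58,[(24*np.cos(k),24*np.sin(k)) for k in th])):
    pp=proj(c,[np.array([452.3,307.6,zz])+y*i+np.array([-y[1],y[0],0])*j for i,j in pts]);cv2.polylines(g,[pp.round().astype(int)],True,(0,0,255),1)
cv2.imwrite("pics/w_s_o.png",cv2.resize(g[80:330,200:460],None,fx=3,fy=3)[:600])
E
```

```text
[-0.9   0.37  0.24  1.96 -0.12  0.82 -0.17] [-0.54  0.16  0.3   2.2   0.51  0.36  0.68]
14.5917 44.95561967615899
```

View pics/w_s_o.png

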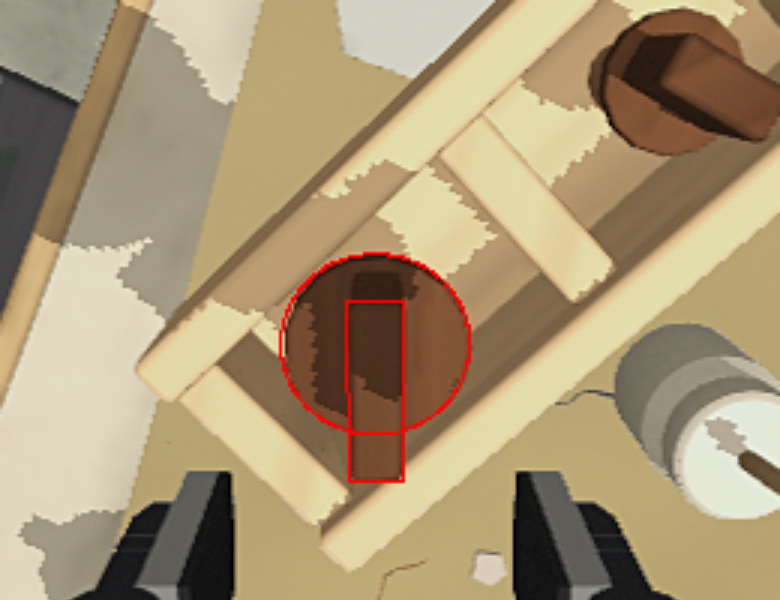

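View pics/tf2.png

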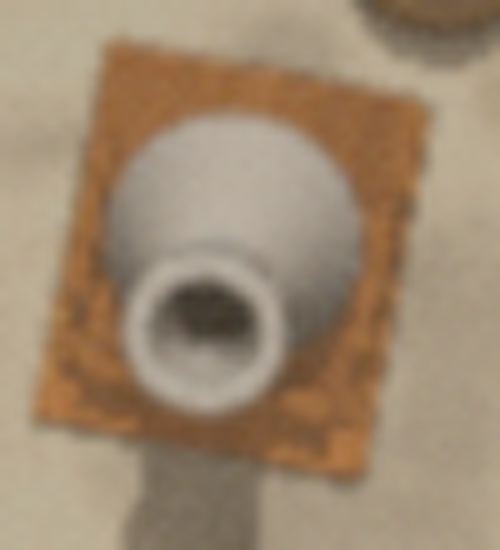

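View pics/sf2.png

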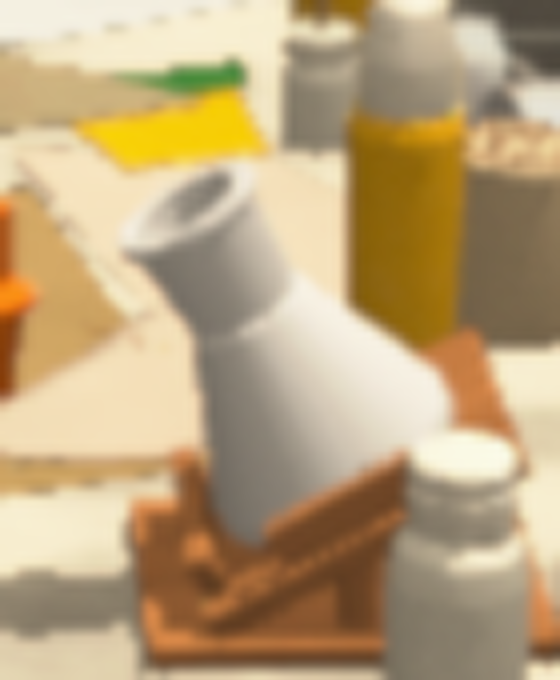

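```bash
cat > mouth.py <<'E'
from fit import *
w2=pickle.load(open("w_m.pkl","rb"));t2,s2=pickle.load(open("ts2.pkl","rb"))
b,xs,ys,a,S=geom(f.x)
def C(M,r):
    e=np.cross(ys,a);return M+r*(np.cos(th)[:,None]*ys+np.sin(th)[:,None]*e)
def mres(M,full=False,kw=1.,kt=3.,ks=3.):
    r={}
    p=proj(w2,C(M,28.4));r["wo"]=kw*np.r_[p.min(0)-U(6,(270,150),(104,125)),p.max(0)-U(6,(270,150),(589,579))]
    p=proj(w2,C(M,20.5));r["wi"]=kw*np.r_[p.min(0)-U(6,(270,150),(170,182)),p.max(0)-U(6,(270,150),(525,524))]
    p=proj(t2,C(M,28.4));r["t"]=kt*np.r_[p.min(0)-U(10,(295,165),(124,246)),p.max(0)-U(10,(295,165),(287,413))]
    p=proj(s2,C(M,28.4));r["s"]=ks*np.r_[p.min(0)-U(8,(295,165),(122,163))]
    return r if full else np.concatenate(list(r.values()))
M0=b+120*a
if __name__=="__main__":
  for k in ((1,3,3),(1,0,0),(0,3,3),(1,0,3)):
    m=least_squares(mres,M0,args=(False,)+k,loss="soft_l1").x;d=m-M0
    print(k,m.round(1),"d ys,zt,a",(d@ys).round(2),(d@np.cross(-a,ys)).round(2),(d@a).round(2))
    if k==(1,3,3):
      for n,v in mres(m,True).items(): print(n,v.round(2))
E
python3 mouth.py
```

```text
(1, 3, 3) [623.9  15.9 151.8] d ys,zt,a -0.68 2.97 -0.61
wo [ 0.11 -1.02  0.57 -0.04]
wi [ 0.41  0.83 -0.09 -0.87]
t [ 2.11  2.16  2.21 -1.22]
s [ 0.58 -2.26]
(1, 0, 0) [624.1  15.7 151.9] d ys,zt,a -0.86 3.22 -0.6
(0, 3, 3) [624.2  18.4 148.7] d ys,zt,a 1.85 1.25 -3.24
(1, 0, 3) [624.1  15.7 151.6] d ys,zt,a -0.89 3.06 -0.86
```

```bash
python3 - <<'E'
from fit import *
r=env.line_to([452.3,307.6,84+154.7],None,feed=100,threshold=10)
print(r,env.get_position(),env.get_contact_force())
if not r:
    env.gripper_to(5,80); print(env.get_grip_width(),env.get_contact_force())
    env.line_to([452.3,307.6,84+154.7+20],None,feed=60)
    print(env.get_grip_width(),env.get_contact_force())
    env.line_to([452.3,307.6,84+154.7+110],None,feed=150)
    print(env.get_grip_width(),env.get_contact_force(),env.get_time())
    c=cam("wrist","w_k.png");pickle.dump(c,open("w_k.pkl","wb"))
    s=cam("side");crop(s,220,140,320,230,8,"s_k.png")
E
```

```text
False [452.57252968 307.77839498 239.18700471] [-0.0699689   0.54103037  0.108886  ]
10.903444143948176 [0.07902112 0.04851428 5.40411487]
10.530115719340081 [-0.10254569 -0.09951218 -1.31638431]
10.408149387362638 [-0.26416972 -0.28601749 -1.12202228] 17.2917
```

View pics/w_k.png

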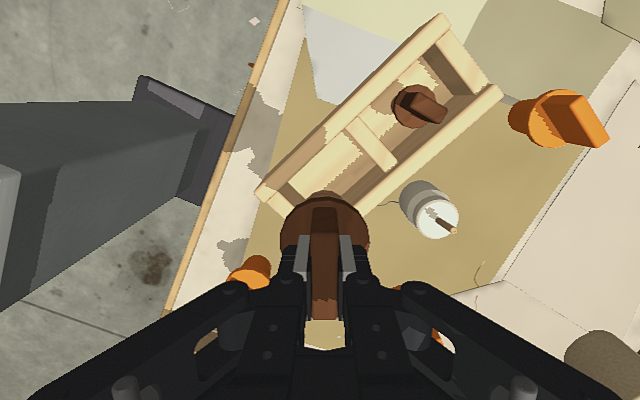

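View pics/s_k.png

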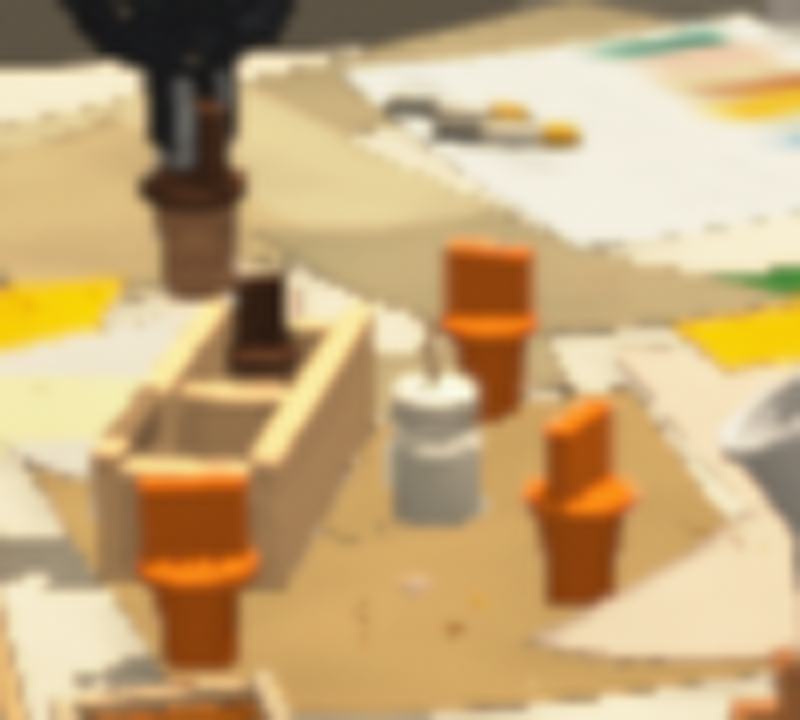

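```bash
python3 - <<'E'
from fit import *
c=pickle.load(open("w_k.pkl","rb"));R=q2R(env.get_eef_rot());p=np.array(env.get_position())
g=cv2.resize(cv2.cvtColor(c["frame"],cv2.COLOR_RGB2BGR)[170:350,260:390],None,fx=4,fy=4,interpolation=cv2.INTER_CUBIC)[:600]
def dr(loc,col):
    pts=proj(c,(p[:,None]+R@np.array(loc).T).T);cv2.polylines(g,[((pts-[260,170]+.5)*4-.5).round().astype(int)],True,col,1)
for X,r,col in ((181.2,24,(0,0,255)),(189.2,24,(0,255,0))): dr(np.c_[0*th+X,r*np.cos(th),r*np.sin(th)],col)
dr([[147.2,i,j] for i,j in((6,21),(6,-21),(-6,-21),(-6,21))],(255,255,0))
cv2.imwrite("pics/w_k_o.png",g)
M=np.array([623.9,15.9,151.8]);b,xs,ys,a,S=geom(f.x)
for nm,y in [("ys",ys),("-ys",-ys),("u",np.cross(a,ys)),("d",-np.cross(a,ys)),("q",ys+np.cross(a,ys)),("q2",ys-np.cross(a,ys))]:
  print(nm,[np.round(env.inverse_kinematics((M+a*(189.2+d)).tolist(),R2q(tool(-a,y))),2).tolist() for d in (-2,60)])
E
```

```text
ys [[-0.53, 0.29, 0.34, 2.18, 0.5, 0.24, 0.69], [-0.62, 0.14, 0.38, 2.19, 0.46, 0.37, 0.73]]
-ys [[-0.91, 0.37, 0.81, 2.2, -0.37, 0.2, -1.62], [-1.0, 0.18, 0.82, 2.21, 0.23, 0.33, -2.18]]
u [[-0.31, 0.28, 0.08, 2.16, 0.73, 0.29, 2.05], [-0.39, 0.14, 0.13, 2.18, 0.56, 0.4, 2.21]]
d [[-0.76, 0.32, 0.61, 2.19, 0.08, 0.2, -0.47], [-0.81, 0.15, 0.6, 2.2, 0.37, 0.35, -0.75]]
q [[-0.42, 0.28, 0.21, 2.17, 0.62, 0.26, 1.36], [-0.5, 0.14, 0.25, 2.19, 0.52, 0.38, 1.46]]
q2 [[-0.65, 0.3, 0.48, 2.18, 0.31, 0.21, 0.09], [-0.75, 0.15, 0.53, 2.2, 0.4, 0.36, 0.0]]
```

View pics/w_k_o.png

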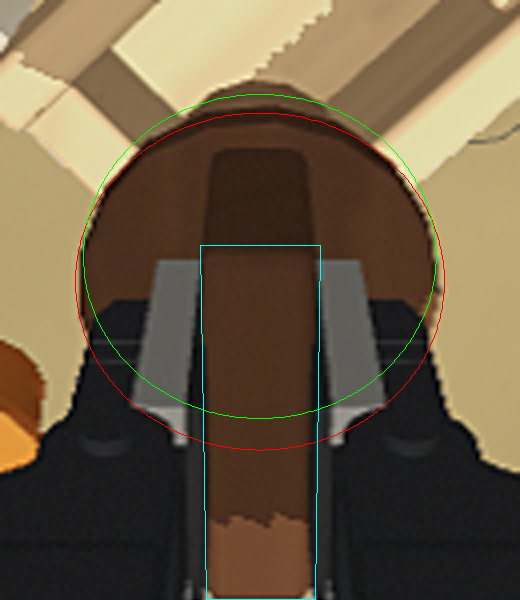

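```bash
python3 - <<'E'
from fit import *
M=np.array([623.9,15.9,151.8]);b,xs,ys,a,S=geom(f.x)
env.goto((M+a*(189.2+62)).tolist(),R2q(tool(-a,ys)))
print(env.get_time(),env.get_grip_width(),env.get_contact_force(),np.round(env.get_joint_positions(),2))
c=cam("wrist","w_h.png");pickle.dump(c,open("w_h.pkl","wb"));s=cam("side");crop(s,285,150,365,240,8,"s_h.png");pickle.dump(s,open("s_h.pkl","wb"))
E
```

```text
18.5833 10.576275718010358 [-0.82630534  1.0534004   0.11814563] [-0.63  0.14  0.39  2.19  0.46  0.38  0.73]
```

View pics/w_h.png

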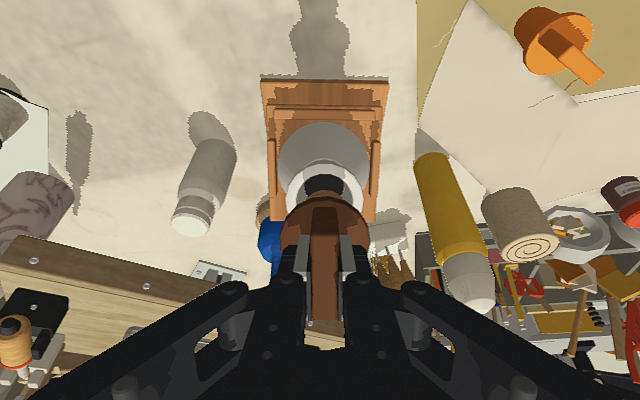

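View pics/s_h.png

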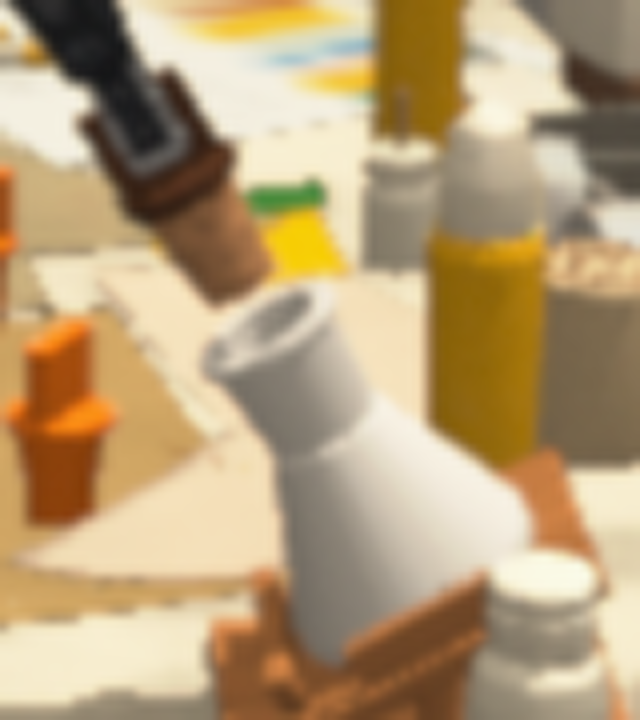

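```bash
cat > ins.py <<'E'
from fit import *
M=np.array([623.9,15.9,151.8]);b,xs,ys,a,S=geom(f.x);zt=np.cross(-a,ys);q=R2q(tool(-a,ys))
def state(n=""):
    d=np.array(env.get_position())-M;F=np.array(env.get_contact_force())
    print(n,"d %.1f y %.1f z %.1f"%(d@a-189.2,d@ys,d@zt),"F a %.1f y %.1f z %.1f"%(F@a,F@ys,F@zt),"t %.1f w %.1f"%(env.get_time(),env.get_grip_width()))
def to(d,y=0,z=0,feed=40,thr=None): 
    r=env.line_to((M+a*(189.2+d)+ys*y+zt*z).tolist(),q,feed=feed,threshold=thr);state(str(r));return r
E
python3 - <<'E'
from ins import *
state()
if not to(30,feed=60,thr=6):
    if not to(8,feed=40,thr=6): to(-5,feed=20,thr=10)
E
```

```text
d 61.9 y 1.2 z -0.1 F a -0.1 y 0.2 z -1.0 t 18.7 w 10.4
False d 29.8 y -0.1 z -0.0 F a -0.4 y 0.2 z -0.8 t 19.4 w 10.5
False d 7.9 y -0.1 z -0.0 F a -1.5 y 0.7 z -0.4 t 20.1 w 10.7
True d 3.7 y 0.1 z 0.2 F a 9.6 y 0.2 z -0.1 t 20.4 w 10.8
```

```bash
python3 - <<'E'
from ins import *
c=cam("wrist","w_i.png");s=cam("side");crop(s,295,160,365,235,8,"s_i.png");crop(c,260,90,400,230,5,"w_i_c.png");state()
E
```

```text
d 3.7 y 0.2 z 0.2 F a 10.4 y -0.5 z -0.2 t 20.6 w 10.2
```

View pics/s_i.png

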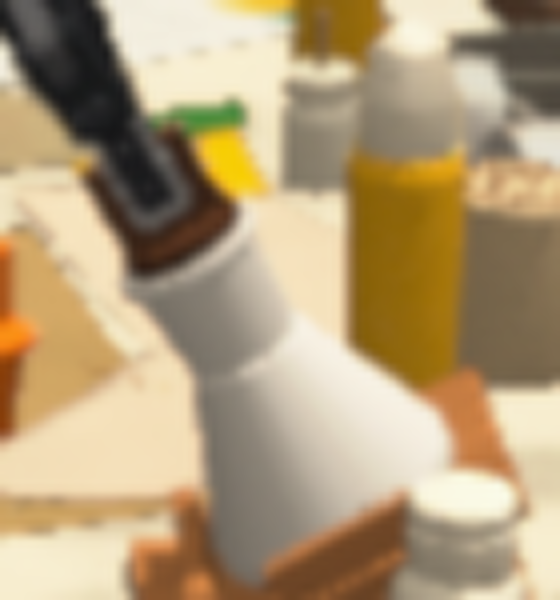

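View pics/w_i_c.png

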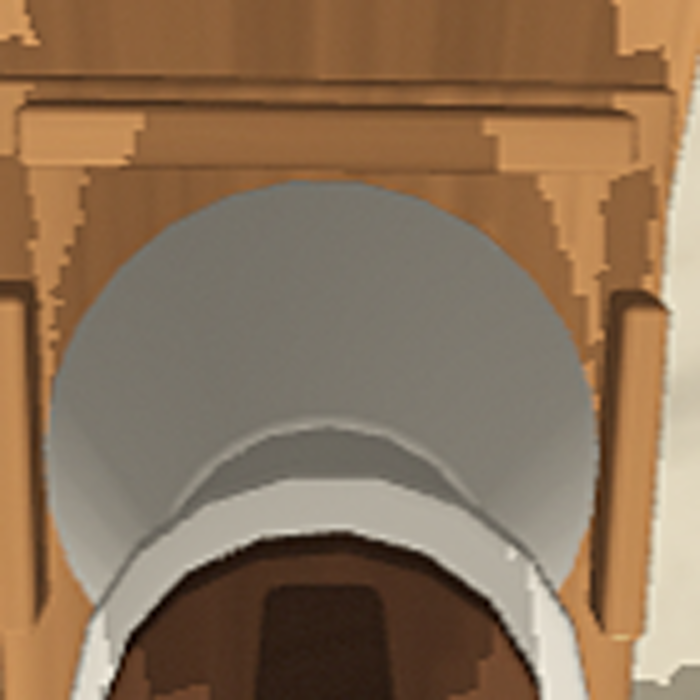

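```bash
python3 - <<'E'
from ins import *
to(-2,feed=15,thr=14)
env.gripper_to(40);env.dwell(.2);state("open")
to(90,feed=150)
c=cam("wrist","w_e.png");pickle.dump(c,open("w_e.pkl","wb"));s=cam("side");crop(s,295,160,365,235,8,"s_e.png");crop(c,265,130,385,230,6,"w_e_c.png");state()
E
```

```text
True d 3.7 y 0.2 z 0.2 F a 10.0 y -0.5 z -0.1 t 20.8 w 10.4
open d 3.1 y 0.1 z -0.5 F a -0.1 y -0.1 z 0.4 t 21.4 w 39.9
False d 89.7 y -0.0 z -0.2 F a -0.0 y -1.5 z 0.2 t 22.1 w 40.1
 d 89.2 y -0.1 z -0.4 F a -0.6 y -0.4 z 1.5 t 22.2 w 40.1
```

View pics/s_e.png

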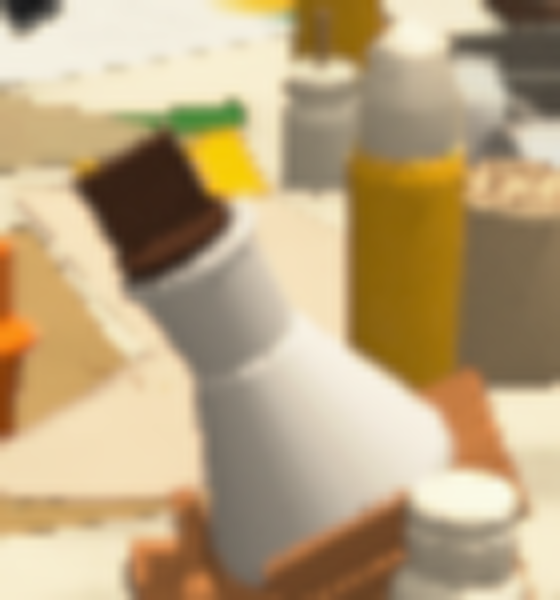

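View pics/w_e_c.png

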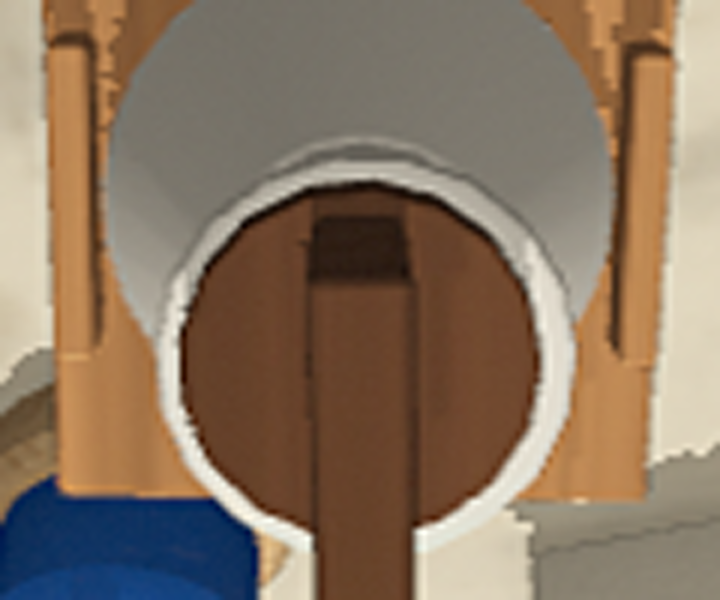

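```bash
python3 - <<'E'
from ins import *
t=cam("top");c=pickle.load(open("w_e.pkl","rb"));s=cam("side")
def ov(cam_,o,k,wh,name):
    g=cv2.resize(cv2.cvtColor(cam_["frame"],cv2.COLOR_RGB2BGR)[o[1]:o[1]+wh[1],o[0]:o[0]+wh[0]],None,fx=k,fy=k,interpolation=cv2.INTER_CUBIC)
    def dr(P,col): 
        p=proj(cam_,P);cv2.polylines(g,[((p-o+.5)*k-.5).round().astype(int)],True,col,1)
    M1=M+a*1.5
    for h,r,col in ((0,28.4,(255,0,0)),(0,24,(0,255,0)),(8,24,(0,0,255))): dr(M1+a*h+r*(np.cos(th)[:,None]*ys+np.sin(th)[:,None]*zt),col)
    dr([M1+a*42+ys*i+zt*j for i,j in ((6,21),(6,-21),(-6,-21),(-6,21))],(255,255,0))
    cv2.imwrite("pics/"+name,g)
ov(c,np.array([265,130]),6,(120,100),"ov_w.png");ov(s,np.array([295,160]),9,(60,50),"ov_s.png")
crop(t,290,150,430,270,5,"t_e.png");print(env.get_time())
E
```

```text
22.275
```

View pics/ov_w.png

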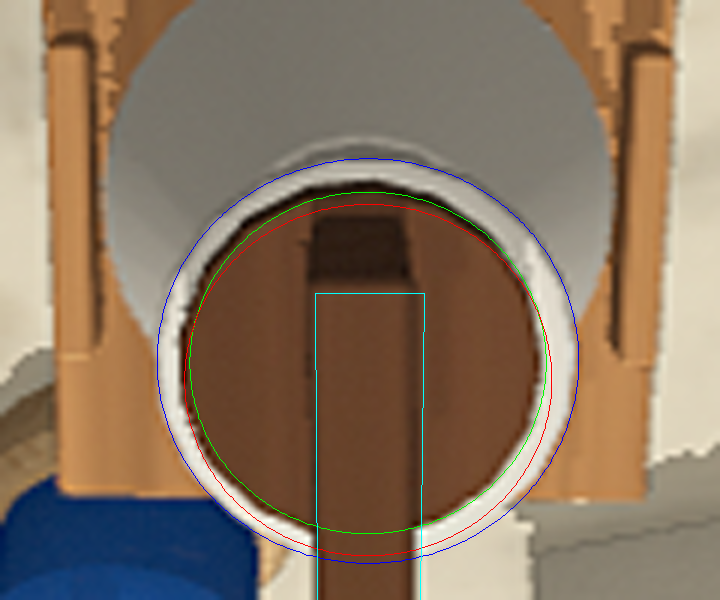

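View pics/ov_s.png

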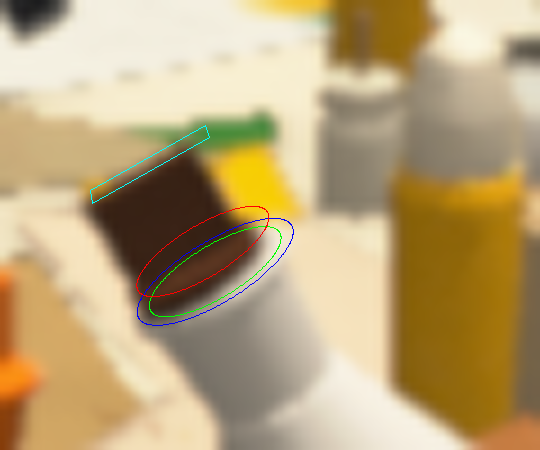

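View pics/t_e.png

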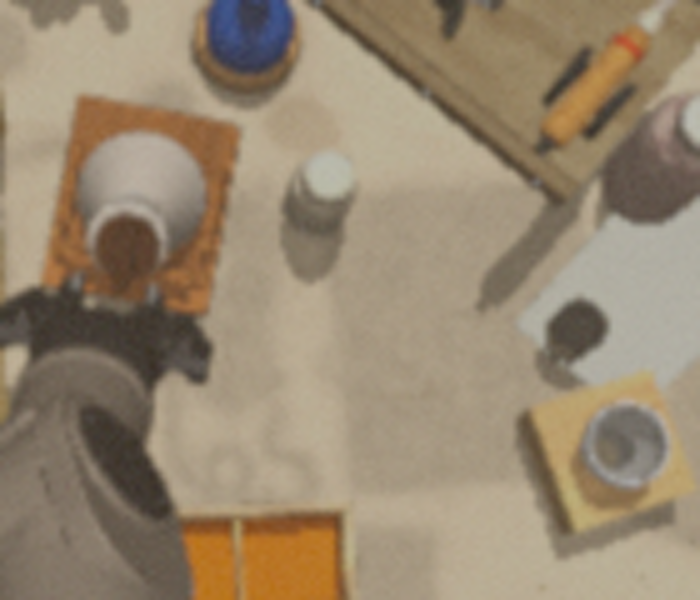

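```bash
python3 - <<'E'
from ins import *
s=pickle.load(open("s_h.pkl","rb"))
p=proj(s,[M,M+42*a,M+45*a,M+42*a-1.7*zt]);print(p.round(2),[np.linalg.norm(x-p[0]).round(2) for x in p[1:]],(p[1:]-p[0]).round(2))
e=proj(s,C_:=M+28.4*(np.cos(th)[:,None]*ys+np.sin(th)[:,None]*zt));print(((e.min(0)-[295,160])*8).round(),((e.max(0)-[295,160])*8).round())
s2=cam("side");crop(s2,300,165,340,205,15,"s_f.png")
E
```

```text
[[318.63 190.07]
 [311.38 178.17]
 [310.86 177.31]
 [310.86 178.46]] [np.float64(13.94), np.float64(14.95), np.float64(13.97)] [[ -7.25 -11.9 ]
 [ -7.78 -12.76]
 [ -7.77 -11.61]]
[120. 193.] [259. 289.]
```

View pics/s_f.png

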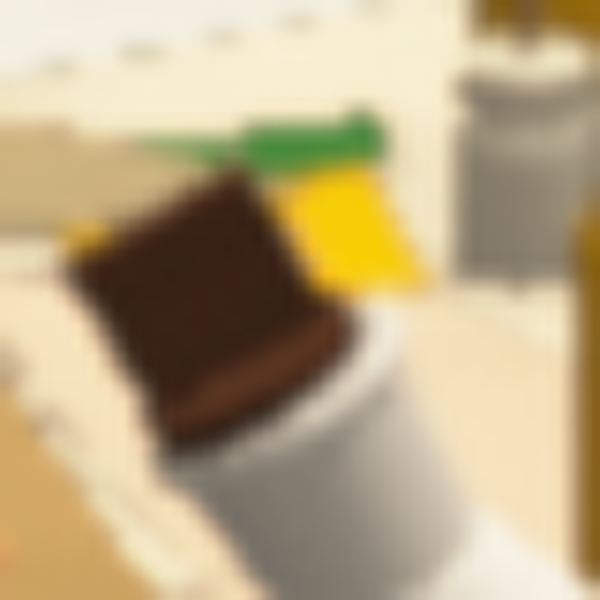

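```bash
python3 - <<'E'
from ins import *
env.dwell(.3);state();env.sign_off();print(env.get_time())
E
```

```text
d 89.9 y -0.0 z -0.0 F a -0.4 y -0.2 z 0.6 t 22.6 w 40.1
the job is handed in; nothing more can be done
the job is handed in; nothing more can be done
```

The funnel is in the drip block, the wide brown stopper is in the flask neck, and I handed the job in at about 22.6 s of the 58 s. No verdict was reported, so what follows rests on my own checks.

**Funnel:** It is standing upright in the drip block and released. It touched down with about 6 N, within 2 mm of the expected height. The pictures afterwards show the collar resting on the block and centred over the hole.

**Wide stopper:** I pressed it along the neck axis to a firm stop, about 10 N with no sideways force, and released it. In the last pictures the collar lies on the flask rim with no visible gap. It sits about 1.5 mm off centre, downhill, which the play in the neck explains. It leans no more than about 0.04 rad.

**Other objects:** The slim stopper and the jar were in place when the wide stopper was lifted out. The bottles and spool look undisturbed in the last pictures. I did not compare any of these against their starting positions. Nothing was touched except the two objects I moved, and the gripper was open and clear at the end.

**Disagreements:**
- **Mouth position:** The first estimate, taken from the seated funnel, was about 3 mm off sideways because the funnel leaned downhill in its play. I measured the open mouth again and used that.
- **Stopper depth:** It stopped 3.7 mm short of the depth the cameras gave. About 2.4 mm of that matches the rim height found when the funnel touched down. The remaining 1.3 mm or so I put down to calibration error or slip in the grip.
- **Side camera:** It shows a steady offset of about 1 to 2 pixels from the wrist camera.

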